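Clamp the sanding block in the rack-feed clamp

ROBOT

A 6-joint arm with a two-finger parallel gripper is mounted at the origin on a cart in front of the work surface, level with it; the furniture and walls round the work are solid. World frame = base frame: x ahead of the robot, y to its left, z up, the work surface at z = 0. Lengths are in m, angles in rad, forces in N, time in s.
With the tool pointing down it reaches from about 0.3 to 0.775 m from the base axis. Payload 14.6 kg.
Tool frame: the origin (TCP) lies midway between the tips of the shut fingers; the grasp point (between the pads) lies 19 mm behind it (ctrl.tcp_to_grasp is the distance from the TCP to the grasp point, in m); x points along the fingers, y is the direction in which the jaws open and shut, and the axes are right-handed (so a half turn about x gives the same grasp; the last joint's range is limited). The gripper opens to 94 mm and grips with 3 to 60 N. Pads are 16 mm wide; open, the fingers measure 119 mm over their backs; the gripper's body (75 mm by 177 mm) begins 78 mm behind the grasp point.
Start: joints at [1.211, 0.3, 1.521, -0, 1.321, -0.067], TCP at [0.159, 0.527, 0.205] pointing down, gripper open.
Joint ranges: [-3.03, 3.03], [-0.79, 2.21], [0.23, 2.52], [-1.04, 4.18], [0, 3.07], [-2.55, 2.55]. Speed limits (rad/s): [2.22, 2.22, 2.57, 3.14, 3.14, 3.14].

INTERFACE

Orientations are given as [roll, pitch, yaw] about the fixed x, y, z axes, in that order (R = Rz(yaw) Ry(pitch) Rx(roll)).
In Python, from station import ctrl gives the robot as it stands.
- The arm moves only by the tool jog_arm, never from a script. Its argument "rows" is one flat list of numbers, 7 for each row, row after row: the shift along the world's x, y, z in m, then the turn, a rotation vector about the world's x, y, z in degrees, then the closure, from 0 (fully open) to 1 (shut). A call has 1 to 8 rows; each row shifts and turns the commanded pose from where the row before left it; what a row does not reach is not made up. A row lasts 1/12 s, in which the tool goes at most 41.7 mm and 7.16 degrees, less where a joint would pass 70% of its speed; a pose out of reach is approached as far as the arm can. A call with a gripper value outside its range is refused whole. The fingers move at their own pace and stop on an object; "squeeze" is the grip in N (left out, the last holds). Time passes only in rows, so rows that do not move let the fingers close. It gives the time, the measured TCP pose, the force and the opening at its end, in the units of the state.
- ctrl.get_obs(): the state, without advancing time (a new reading comes with each control period).
- ctrl.camera(name): name is "scene" or "side" or "wrist"; returns (picture, depth): 480x640x3 uint8, red, green, blue; 480x640 float32, m along the optical axis (not along the pixel's ray), 0 where there is no reading.
- ctrl.camera_model(name): a dict with "K" (3x3 intrinsics, pixels), "extrinsics" (4x4, takes a point from camera to world coordinates). Camera axes: x right, y down, z forward; pixel columns grow to the right and rows downward; lengths in m; the calibration is good to about 2 mm. A picture is of the moment at which its call begins: read the wrist's pose just before it. camera_model takes no time and is no camera call; for the wrist camera it gives the pose at the moment of the call.
- ctrl.hand_in(): hands the job in, once; it reports no verdict.
The state is a dict: "time_s": time; "qpos": joint angles; "joint_vel": joint speeds; "tau": joint torques, N m; "ee_pos": TCP position; "eef_rot": TCP orientation; "force": force on the tool from outside, world axes, zero at the start; "moment": the same for the moment, N m; "grip_width": finger opening in m.
Only numpy, scipy, OpenCV 4.12 (cv2) and the standard library are available. Lean on these libraries where they do the work, as an engineer would, in place of code of your own. Each camera call takes 0.05 s, during which the arm holds its last target.

TASK

Take the cork sanding block from the cutting mat and lay it lengthwise in the bed of the small bench clamp, between the fence and the jaw, then turn the winged knob clockwise, going along with its carriage as it feeds forward, until the sprung jaw holds the block firmly against the fence with a force of about 10 N. Do not crush the soft block, and leave the other things on the bench where they are.

Things in the scene. Friction and masses are not known exactly. Their poses are not given: they have to be found in the camera images.
- block_center (a point): Centre of the loose brown cork sanding block, a plain box 56 (its x) x 96 (its y, long) x 33 (its z, upright) mm, 0.06 kg (may vary a little); lies flat on a 3 mm cutting mat to the left. Grasp it across its 56 mm width.
- sanding_block: The same sanding block; origin at the centre of its underside.
- clamp_bed (a point): Top face of the flat steel base plate of the bench clamp (fixed to the bench), 10 mm over the bench. Axes: x along the clamp from carriage to fence (to the robot's left), y across, z up. The plate is 96 mm wide, from x = -130 to +150 mm. The block belongs on it along the line y = 0, long side along x, just short of the fence. Fingers have room on both long sides.
- clamp: The clamp as a whole: same axes, origin 10 mm below clamp_bed. Its fence, a grey upright 60 mm wide and 28 mm high over the plate, has its clamping face somewhere between x = 117 and 122 mm: it is bolted in a slot, and its setting is not measured. The clear space between jaw and fence is 106 to 122 mm at the start.
- knob_grip (a point): Centre of the bar of the black winged knob on top of the carriage: 46 (its x, long) x 14 (its y, thickness) x 30 (z) mm, 73 mm over the bench. The bar's underside is 12 mm above the flat carriage top, which is 46 mm over the bench. Pinch the bar across its thickness; turn at most about 1.3 rad per grasp, then let go and grip again.
- knob: The knob, origin on its axis at the carriage top. A pinion on a rack: clockwise from above carries knob, carriage and jaw together toward the fence (clamp +x) by 12 mm per rad. Friction torque about 0.22 N m; it stays where it is left, also under load up to 18 N at the jaw. Each newton at the jaw adds 0.012 N m. About 0.8 to 2.2 rad closes the gap, 0.1 rad more gives 10 N (5 to 16 will do, never over 20).
- carriage: Grey block, 64 mm along the clamp, 90 across, top 46 mm over the bench; origin under the knob's axis at bench level. Carries the steel jaw (76 wide, 14 to 40 mm over the bench, face 45 to 48 mm ahead of the knob's axis: its hand setting is not measured) on a spring of 8 N/mm, travel 3 mm. The jaw slides a loose block on with under 1 N; once it meets the fence the force rises about 96 N per rad.
- linen_tape: Bystander: white tape roll, 66 mm across, 30 high, lying flat; origin under its centre.
- thread_spool: Bystander: upright thread spool, 41 mm across, 50 high; origin under its centre.
- maple_block: Bystander: pale wooden block 58 x 110 x 21 mm at the right; origin under its centre.
- brass_weight: Bystander: brass weight 40 x 60 mm with a small knob, 60 high; origin under its centre.
There are look-alikes about, which are no part of the job. Leave any red look-alike of the sanding_block alone.

How it is judged:
On the way:
1. the sanding block lies flat in the clamp's bed, lengthwise between jaw and fence, let go of, and not yet pressed (x of block_center in the frame of clamp_bed between 0.055 and 0.082 m and y of block_center in the frame of clamp_bed between -0.014 and 0.014 m and z of block_center in the frame of clamp_bed between 0.01 and 0.02 m and angle between the y axis of block_center and the x axis of clamp_bed, either way round below 0.12 rad and contact force between the fingers and sanding_block below 0.1 N and contact force between carriage and sanding_block below 2 N), for 0.2 s.
At the end, for the whole second after the job is handed in: The sanding block lies flat on the bed, lengthwise (within 0.12 rad) and within 14 mm of the clamp's middle line, at rest against the fence, and the jaw presses on it with 5 to 16 N after the knob has been let go (x of block_center in the frame of clamp_bed between 0.055 and 0.082 m and y of block_center in the frame of clamp_bed between -0.014 and 0.014 m and z of block_center in the frame of clamp_bed between 0.01 and 0.02 m and angle between the y axis of block_center and the x axis of clamp_bed, either way round below 0.12 rad and contact force between carriage and sanding_block between 5 and 16 N and linear speed of sanding_block below 0.01 m/s); the robot touches nothing.
It fails at once if the jaw presses on the soft block with more than 20 N (contact force between carriage and sanding_block above 20 N).
It fails at once if one of the bystanders is moved by more than 20 mm (distance of any of linen_tape, thread_spool, maple_block, brass_weight from where it was at the start of the episode above 0.02 m).
It also fails if it takes over 69 s, if anything falls off the work surface, if the arm or the gripper's body presses on something with over 40 N, if the wrist force passes 120 N, or if a joint passes its speed limit or range.

## Working session

There is one attempt and no reset: what is moved stays moved. The work goes in short steps, Python scripts to look and compute and a tool call to move; the robot and the scene stay as the last step left them, time stands still between calls to the robot, and variables do not carry over. Pictures are saved under pics/ and viewed, and the job is handed in when it is done.

Besides the shell and the picture viewer there is one more tool, called after "Call:" by a JSON object that holds its "api" and its "payload". jog_arm: Moves the arm, as the interface text tells. Its arguments: {"type":"object","properties":{"rows":{"type":"array"},"squeeze":{"type":"number"}},"required":["rows"]}

```bash
mkdir -p pics; ls
python3 - <<'E'
from station import ctrl
import cv2, numpy as np
for n in("scene","side"):
    p,d=ctrl.camera(n); cv2.imwrite(f"pics/{n}0.png",p[:,:,::-1]); np.savez(f"{n}0.npz",p=p,d=d,K=ctrl.camera_model(n)["K"],E=ctrl.camera_model(n)["extrinsics"])
    print(n,ctrl.camera_model(n))
print(ctrl.get_obs())
E
```

```text
pics
scene {'K': array([[546.82567443,   0.        , 323.49923278],
       [  0.        , 546.82567443, 235.06038451],
       [  0.        ,   0.        ,   1.        ]]), 'extrinsics': array([[ 0.92803022,  0.31753376, -0.19476197,  0.85575989],
       [ 0.37232619, -0.77450561,  0.51138466, -0.53655776],
       [ 0.01153766, -0.5470954 , -0.83699075,  1.17319266],
       [ 0.        ,  0.        ,  0.        ,  1.        ]])}
side {'K': array([[463.5025369 ,   0.        , 323.46927832],
       [  0.        , 463.5025369 , 241.56072597],
       [  0.        ,   0.        ,   1.        ]]), 'extrinsics': array([[ 0.74341922,  0.25770361, -0.6171845 ,  1.27052039],
       [ 0.6687217 , -0.30267558,  0.67911618, -0.60798208],
       [-0.01179598, -0.91759269, -0.39734684,  0.50735324],
       [ 0.        ,  0.        ,  0.        ,  1.        ]])}
{'time_s': 0.1, 'qpos': array([ 1.21143438e+00,  3.00407777e-01,  1.52149611e+00, -2.18798544e-05,
        1.32072965e+00, -6.65985054e-02]), 'joint_vel': array([-0.00131504, -0.00143262, -0.00148816, -0.00038121,  0.00127745,
        0.00066162]), 'tau': array([-8.25647967e-04, -5.32648015e+01, -3.53282154e+01,  7.08593731e-02,
        2.36415508e-02, -2.85292651e-05]), 'ee_pos': array([0.15865432, 0.52637495, 0.20495702]), 'eef_rot': array([-1.61703636,  1.56975523, -1.90979438]), 'force': array([0.38890683, 0.18372979, 0.71128031]), 'moment': array([-0.02102725, -0.00063329, -0.03973694]), 'grip_width': 0.0940338479235194}
```

View pics/scene0.png

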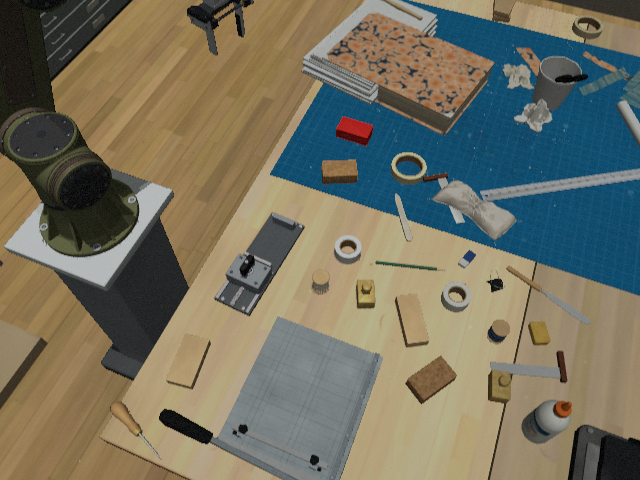

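View pics/side0.png

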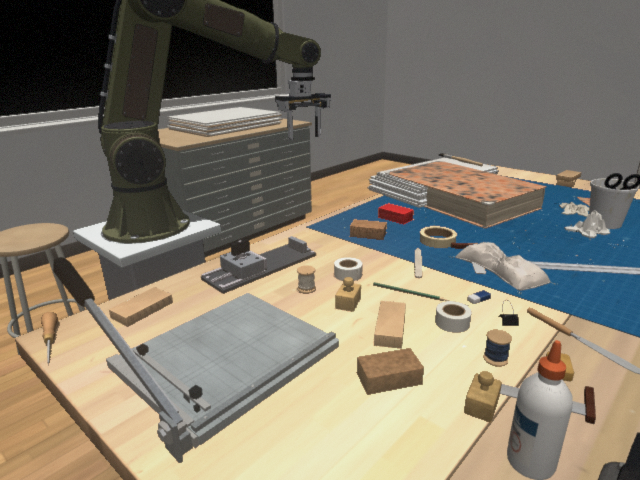

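The scene picture shows these candidates for the sanding block: the brown block on the mat at (340,171), a red one at (354,130, to be left alone), a brown one on bare wood at (431,380), and pale blocks at (411,320) and (189,360). I choose (340,171), because it is brown, lies on the mat and is to the left. The clamp runs from about (240,300) to (285,220), with its knob at (246,264).

```bash
cat > h.py <<'E'
import numpy as np, cv2
def load(f):
    z=np.load(f); return z["p"],z["d"],z["K"],z["E"]
def cloud(d,K,E):
    v,u=np.mgrid[:480,:640]; P=np.stack([(u-K[0,2])/K[0,0]*d,(v-K[1,2])/K[1,1]*d,d,np.ones_like(d)],-1)
    W=(P@E.T)[...,:3]; W[d==0]=np.nan; return W
def rect(pts): return cv2.minAreaRect((pts*1000).astype(np.float32))
def top(W,u0,u1,v0,v1,z0,z1):
    w=W[v0:v1,u0:u1].reshape(-1,3); return w[(w[:,2]>z0)&(w[:,2]<z1)]
E
python3 - <<'E'
from h import *
for n in("scene","side"):
    p,d,K,E=load(f"{n}0.npz"); W=cloud(d,K,E)
    if n=="scene":
        B=(315,365,150,190);C=(205,310,205,320)
    else:
        B=(340,395,210,245);C=(195,325,230,300)
    t=top(W,*B,.030,.042); print(n,"block",len(t),np.median(t[:,2]),rect(t[:,:2]),t.mean(0))
    for a,b in((.005,.016),(.03,.0405),(.041,.052),(.075,.1)):
        t=top(W,*C,a,b); print(a,len(t),np.median(t[:,2]),rect(t[:,:2]))
    u0,u1,v0,v1=B; cv2.imwrite(f"pics/{n}_b.png",cv2.resize(p[v0-20:v1+20,u0-20:u1+20,::-1],None,fx=5,fy=5))
    u0,u1,v0,v1=C; cv2.imwrite(f"pics/{n}_c.png",cv2.resize(p[v0:v1,u0:u1,::-1],None,fx=5,fy=5))
E
```

```text
scene block 582 0.037227140636644895 ((551.1182861328125, 371.46905517578125), (96.5267105102539, 63.307037353515625), 26.859827041625977) [0.5512542  0.37126173 0.03698789]
0.005 2619 0.010402198650735661 ((461.06671142578125, 51.66505432128906), (249.57672119140625, 326.6506652832031), 22.697912216186523)
0.03 288 0.03709445496943753 ((470.9490661621094, 64.5986328125), (213.943359375, 90.49229431152344), 86.71289825439453)
0.041 775 0.04620504136928871 ((471.4444580078125, 63.01300048828125), (211.3975830078125, 91.866943359375), 85.56179809570312)
0.075 137 0.08533334276462146 ((466.7971496582031, -9.497016906738281), (45.5495491027832, 15.790275573730469), 83.8775405883789)
side block 347 0.036442013014906516 ((529.6309204101562, 420.30450439453125), (96.54203033447266, 177.0051727294922), 22.271034240722656) [0.55141134 0.37875212 0.03584341]
0.005 1582 0.01034618574153251 ((535.800537109375, 37.235870361328125), (281.5882568359375, 229.85397338867188), 86.27164459228516)
0.03 397 0.03617689723155171 ((542.3613891601562, 51.94236755371094), (215.68019104003906, 218.06781005859375), 82.17317199707031)
0.041 574 0.04644985588129888 ((536.4271240234375, -1.2678184509277344), (243.79208374023438, 78.58766174316406), 10.60271167755127)
0.075 124 0.08300012571347892 ((468.75042724609375, -12.161609649658203), (47.15577697753906, 16.59653091430664), 83.71127319335938)
```

View pics/scene_b.png

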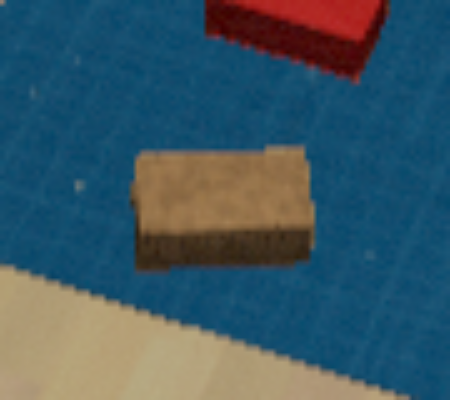

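View pics/scene_c.png

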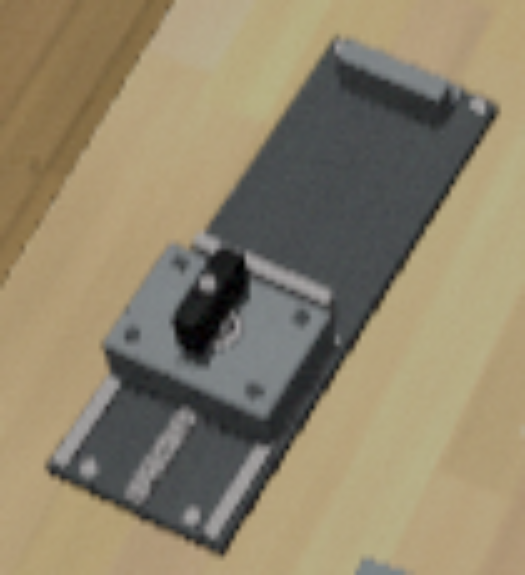

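The crop at (340,171) shows a plain brown cork box on the mat with the red one beside it, so the choice is confirmed. Next I measure the clamp more carefully and work out the tool angle.

```bash
cat >> h.py <<'E'
from scipy.spatial.transform import Rotation as R
def state():
    from station import ctrl
    o=ctrl.get_obs(); M=R.from_euler("xyz",o["eef_rot"]).as_matrix()
    print("t",round(o["time_s"],2),"tcp",o["ee_pos"].round(4),"tool x",M[:,0].round(3),"jaw yaw deg",round(np.degrees(np.arctan2(M[1,1],M[0,1])),2),"q",o["qpos"].round(2),"F",o["force"].round(1),"Mo",o["moment"].round(2),"w",round(o["grip_width"],4))
    return o,M
def snap(n,tag):
    from station import ctrl
    m=ctrl.camera_model(n); p,d=ctrl.camera(n); cv2.imwrite(f"pics/{tag}.png",p[:,:,::-1]); np.savez(tag+".npz",p=p,d=d,K=m["K"],E=m["extrinsics"])
    return p,d,m["K"],m["extrinsics"]
E
python3 - <<'E'
from h import *
state()
p,d,K,E=load("scene0.npz"); W=cloud(d,K,E).reshape(-1,3)
def sel(x0,x1,y0,y1,z0,z1):
    m=(W[:,0]>x0)&(W[:,0]<x1)&(W[:,1]>y0)&(W[:,1]<y1)&(W[:,2]>z0)&(W[:,2]<z1); return W[m]
for nm,a in dict(carr=(.40,.53,-.06,.04,.042,.050),bed=(.35,.56,-.2,.25,.007,.014),fence=(.38,.56,.1,.2,.034,.042),jaw=(.40,.55,.02,.08,.036,.042),block=(.48,.62,.3,.44,.033,.042)).items():
    t=sel(*a); print(nm,len(t),rect(t[:,:2]),t.mean(0))
p=snap("wrist","w0")
print(p[3])
E
```

```text
t 0.1 tcp [0.1587 0.5264 0.205 ] tool x [-0.    -0.001 -1.   ] jaw yaw deg 73.23 q [ 1.21  0.3   1.52 -0.    1.32 -0.07] F [0.4 0.2 0.7] Mo [-0.02 -0.   -0.04] w 0.094
carr 676 ((466.419677734375, -3.784893035888672), (76.9844741821289, 91.9328384399414), 84.93190002441406) [ 0.46924276 -0.01120337  0.046088  ]
bed 2002 ((455.8529052734375, 19.772613525390625), (437.4680480957031, 208.2585906982422), 89.7438735961914) [0.47343164 0.04808926 0.0105343 ]
fence 114 ((479.25311279296875, 162.88414001464844), (16.72673225402832, 61.22401428222656), 83.373291015625) [0.4795313  0.16232042 0.03811701]
jaw 71 ((465.41949462890625, 30.586055755615234), (14.210638999938965, 82.82788848876953), 84.30473327636719) [0.47329524 0.03154202 0.03969109]
block 542 ((550.5845947265625, 372.59637451171875), (95.85426330566406, 61.786312103271484), 25.93476676940918) [0.55096184 0.37212196 0.03739892]
[[ 2.88777456e-01  9.21454128e-01  2.59865103e-01  8.36271498e-02]
 [ 9.57395766e-01 -2.77663093e-01 -7.93508254e-02  5.50172843e-01]
 [-9.63197367e-04  2.71708479e-01 -9.62379122e-01  3.84450520e-01]
 [ 0.00000000e+00  0.00000000e+00  0.00000000e+00  1.00000000e+00]]
```

View pics/w0.png

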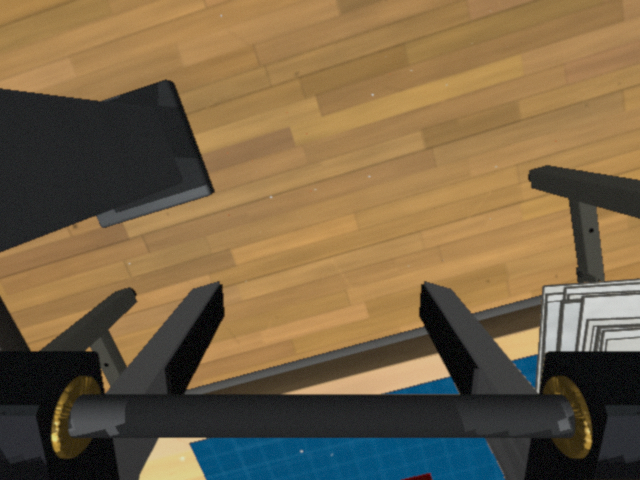

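The wrist view shows the open fingers at rows 280-480 over the floor, with the mat edge at bottom. The jaw yaw is 73° and I need about 116° at the block.

Call:
{"api": "jog_arm", "payload": {"rows": [0.036,-0.0142,0,0,0,5.4,0,0.036,-0.0142,0,0,0,5.4,0,0.036,-0.0142,0,0,0,5.4,0,0.036,-0.0142,0,0,0,5.4,0,0.036,-0.0142,0,0,0,5.4,0,0.036,-0.0142,0,0,0,5.4,0,0.036,-0.0142,0,0,0,5.4,0,0.036,-0.0142,0,0,0,5.4,0]}}

```text
time_s: 0.82
ee_pos: [0.4484, 0.4119, 0.2053]
eef_rot: [-2.903, 1.57, -2.438]
force: [0.7, 0.9, 0.7]
grip_width: 0.0944
```

Call:
{"api": "jog_arm", "payload": {"rows": [0.034,-0.014,0,0,0,0,0,0.034,-0.014,0,0,0,0,0,0.034,-0.014,0,0,0,0,0,0,0,0,0,0,0,0,0,0,0,0,0,0,0]}}

```text
time_s: 1.23
ee_pos: [0.5498, 0.3698, 0.2043]
eef_rot: [-3.074, 1.569, -2.615]
force: [0.1, 0.2, -0.5]
grip_width: 0.0939
```

```bash
cat >> h.py <<'E'
def sel(W,x0,x1,y0,y1,z0,z1):
    W=W.reshape(-1,3); m=(W[:,0]>x0)&(W[:,0]<x1)&(W[:,1]>y0)&(W[:,1]<y1)&(W[:,2]>z0)&(W[:,2]<z1); return W[m]
E
python3 - <<'E'
from h import *
state()
p,d,K,E=snap("wrist","w1"); W=cloud(d,K,E)
t=sel(W,.48,.62,.3,.44,.033,.042); print(len(t),rect(t[:,:2]),t.mean(0))
E
```

```text
t 1.23 tcp [0.5498 0.3698 0.2043] tool x [-0.001 -0.001 -1.   ] jaw yaw deg 116.28 q [ 0.54  0.56  1.16  0.    1.43 -1.49] F [ 0.1  0.2 -0.5] Mo [ 0.05 -0.04  0.02] w 0.0939
6499 ((550.261474609375, 373.1740417480469), (95.0363540649414, 55.11091613769531), 25.3934383392334) [0.54828019 0.37221963 0.03682541]
```

View pics/w1.png

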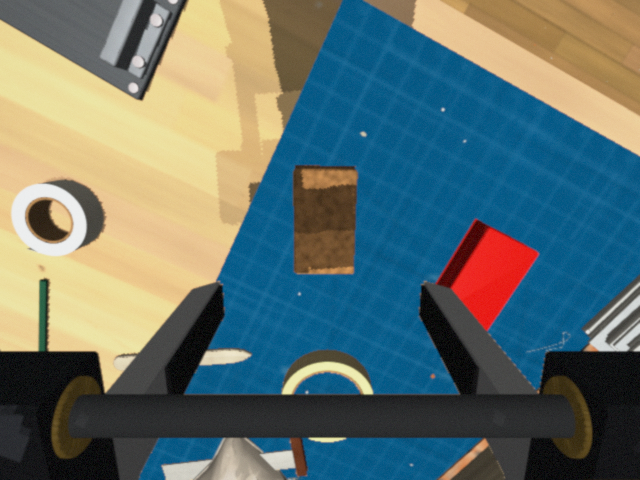

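The wrist view shows the cork block at (325,220), aligned with the fingers, and the red block at (487,275) well clear of them. I'll descend around it.

Call:
{"api": "jog_arm", "payload": {"rows": [0.0005,0.003,-0.028,0,0,-0.9,0,0,0,-0.028,0,0,0,0,0,0,-0.028,0,0,0,0,0,0,-0.028,0,0,0,0,0,0,-0.028,0,0,0,0,0,0,-0.028,0,0,0,0,0,0,-0.026,0,0,0,0,0,0,0,0,0,0,0]}}

```text
time_s: 1.95
ee_pos: [0.5457, 0.3735, 0.0064]
eef_rot: [-3.058, 1.563, -2.611]
force: [-1.4, -1.0, -0.6]
grip_width: 0.094
```

Call:
{"api": "jog_arm", "payload": {"rows": [0,0,0,0,0,0,0.3,0,0,0,0,0,0,0.6,0,0,0,0,0,0,0.6,0,0,0,0,0,0,0.6,0,0,0,0,0,0,0.6,0,0,0,0,0,0,0.6], "squeeze": 10}}

```text
time_s: 2.45
ee_pos: [0.5495, 0.3741, 0.0122]
eef_rot: [0.045, 1.57, 0.49]
force: [1.1, -0.0, 0.5]
grip_width: 0.0575
```

Run:
```python
from h import *
state()
snap("side","s1")
```

```text
t 2.45 tcp [0.5495 0.3741 0.0122] tool x [ 0.001  0.001 -1.   ] jaw yaw deg 115.52 q [ 0.54  0.75  1.32 -0.    1.07 -1.47] F [ 1.1 -0.   0.5] Mo [-0.05 -0.02 -0.08] w 0.0575
```

View pics/s1.png

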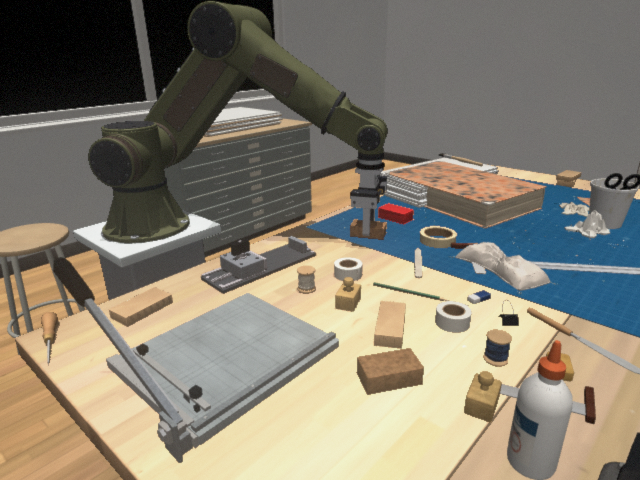

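The side view shows the fingers astride the block at (368,230), with an opening of 57.5 mm. I'll let it settle and then lift.

Call:
{"api": "jog_arm", "payload": {"rows": [0,0,0,0,0,0,0.6,0,0,0,0,0,0,0.6,0,0,0,0,0,0,0.6,0,0,0.01,0,0,0,0.6,0,0,0.02,0,0,0,0.6,0,0,0.03,0,0,0,0.6,0,0,0.03,0,0,0,0.6,0,0,0.03,0,0,0,0.6]}}

```text
time_s: 3.17
ee_pos: [0.549, 0.3738, 0.1332]
eef_rot: [-3.124, 1.57, -2.678]
force: [-0.1, -0.2, -0.4]
grip_width: 0.0558
```

Call:
{"api": "jog_arm", "payload": {"rows": [0,0,0.02,0,0,0,0.6,0,0,0.01,0,0,0,0.6,0,0,0,0,0,0,0.6,0,0,0,0,0,0,0.6]}}

```text
time_s: 3.5
ee_pos: [0.549, 0.3738, 0.1607]
eef_rot: [-3.038, 1.57, -2.592]
force: [0.8, -0.9, -1.5]
grip_width: 0.0561
```

Run:
```python
from h import *
state()
p,d,K,E=snap("wrist","w2"); snap("scene","sc2")
```

```text
t 3.5 tcp [0.549  0.3738 0.1607] tool x [-0.001 -0.    -1.   ] jaw yaw deg 115.52 q [ 0.54  0.59  1.21 -0.    1.34 -1.47] F [ 0.8 -0.9 -1.5] Mo [ 0.02 -0.06  0.01] w 0.0561
```

View pics/w2.png

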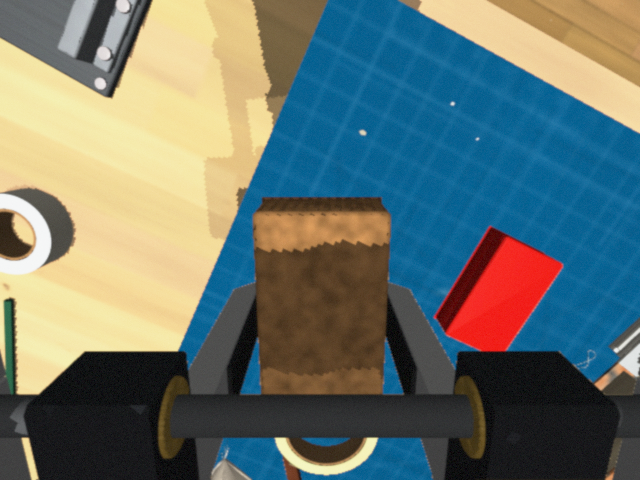

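The block is held between the fingers (top face around (322,300)). Next I measure its offset in the hand and the clamp frame.

Run:
```python
from h import *
p,d,K,E=load("w2.npz"); W=cloud(d,K,E)
hsv=cv2.cvtColor(p,cv2.COLOR_RGB2HSV)
w=W[190:395,250:392].reshape(-1,3); t=w[(w[:,2]>.12)&(w[:,2]<.25)]
zt=np.median(t[:,2]); t=t[abs(t[:,2]-zt)<.003]; 
print("top z",zt,rect(t[:,:2]),t.mean(0))
# far end
a=np.radians(25.5); e=np.array([np.cos(a),np.sin(a)]); s=(t[:,:2]-np.array([.549,.3738]))@e; n=(t[:,:2]-np.array([.549,.3738]))@[-e[1],e[0]]
print("along",np.percentile(s,[.5,99.5]),"across",np.percentile(n,[.5,99.5]))
for f in("scene0.npz",):
    p,d,K,E=load(f); W=cloud(d,K,E)
    # bed plate: dark pixels near z .01
    g=p.max(-1); m=(abs(W[...,2]-.010)<.005)&(g<110)&(W[...,0]>.38)&(W[...,0]<.56)&(W[...,1]>-.16)&(W[...,1]<.21)
    m=cv2.morphologyEx(m.astype(np.uint8),cv2.MORPH_OPEN,np.ones((2,2)))
    nn,l,st,_=cv2.connectedComponentsWithStats(m); print(st[1:][st[1:,4]>30])
    q=W[m>0]; print("bed",len(q),rect(q[:,:2]),cv2.boxPoints(rect(q[:,:2])))
    for nm,A in dict(carr=(.40,.53,-.06,.028,.0435,.050),fence=(.38,.56,.1,.2,.035,.042),jaw=(.40,.55,.02,.06,.037,.042)).items():
        t=sel(W,*A); print(nm,len(t),rect(t[:,:2]),t.mean(0),t[:,:2].min(0),t[:,:2].max(0))
```

```text
top z 0.1853279155883352 ((543.8099365234375, 371.3870849609375), (83.44485473632812, 59.05499267578125), 25.84341049194336) [0.54079511 0.37040734 0.18535671]
along [-0.04702371  0.03481275] across [-0.0272203   0.02792222]
[[ 249  216   55   64 1426]
 [ 218  283   23   24  257]
 [ 234  290   22   23  260]
 [ 255  294    9   12   34]]
bed 2038 ((475.94671630859375, 43.02490234375), (282.5158386230469, 45.96806716918945), 76.85232543945312) [[421.4344   -89.302246]
 [466.1975   -99.75821 ]
 [530.45905  175.35205 ]
 [485.69592  185.80801 ]]
carr 600 ((466.40380859375, -7.186622619628906), (69.68295288085938, 91.38711547851562), 86.26888275146484) [ 0.46935132 -0.01202587  0.04649902] [ 0.41968805 -0.04441477] [0.51347457 0.02595031]
fence 107 ((479.25311279296875, 162.88414001464844), (16.72673225402832, 61.22401428222656), 83.373291015625) [0.47961788 0.16237605 0.03836749] [0.44840724 0.15235612] [0.50992222 0.17282098]
jaw 70 ((465.41949462890625, 30.586055755615234), (14.210638999938965, 82.82788848876953), 84.30473327636719) [0.47324762 0.03151927 0.03973061] [0.42350486 0.02091327] [0.50707516 0.03827851]
```

The block is centred in the hand within about 1 mm, and its underside is 8 mm below the TCP. I'll carry it over the clamp, turning about -120°, and look at the bed from there.

Call:
{"api": "jog_arm", "payload": {"rows": [-0.0048,-0.0208,0,0,0,-7.1,0.6,-0.0048,-0.0208,0,0,0,-7.1,0.6,-0.0048,-0.0208,0,0,0,-7.1,0.6,-0.0048,-0.0208,0,0,0,-7.1,0.6,-0.0048,-0.0208,0,0,0,-7.1,0.6,-0.0048,-0.0208,0,0,0,-7.1,0.6,-0.0048,-0.0208,0,0,0,-7.1,0.6,-0.0048,-0.0208,0,0,0,-7.1,0.6]}}

```text
time_s: 4.27
ee_pos: [0.51, 0.2064, 0.1599]
eef_rot: [-2.269, 1.568, -2.821]
force: [0.5, -0.3, -0.4]
grip_width: 0.0558
```

Call:
{"api": "jog_arm", "payload": {"rows": [-0.0048,-0.0208,0,0,0,-7.1,0.6,-0.0048,-0.0208,0,0,0,-7.1,0.6,-0.0048,-0.0208,0,0,0,-7.1,0.6,-0.0048,-0.0208,0,0,0,-7.1,0.6,-0.0048,-0.0208,0,0,0,-7.1,0.6,-0.0048,-0.0208,0,0,0,-7.1,0.6,-0.0048,-0.0208,0,0,0,-7.1,0.6,-0.0048,-0.0208,0,0,0,-7.1,0.6]}}

```text
time_s: 4.93
ee_pos: [0.4715, 0.0402, 0.1602]
eef_rot: [-1.587, 1.569, -3.13]
force: [-0.1, 0.6, 0.6]
grip_width: 0.0558
```

Call:
{"api": "jog_arm", "payload": {"rows": [-0.0048,-0.0208,0,0,0,-7.1,0.6,0,0,0,0,0,0,0.6,0,0,0,0,0,0,0.6,0,0,0,0,0,0,0.6]}}

```text
time_s: 5.27
ee_pos: [0.4675, 0.0207, 0.1608]
eef_rot: [-1.639, 1.57, 2.985]
force: [-0.1, 0.4, 0.6]
grip_width: 0.056
```

Run:
```python
from h import *
state()
p,d,K,E=snap("wrist","w3"); W=cloud(d,K,E)
for nm,A in dict(fence=(.38,.56,.13,.2,.034,.042),).items():
        t=sel(W,*A); print(nm,len(t),rect(t[:,:2]),t.mean(0))
```

```text
t 5.27 tcp [0.4675 0.0207 0.1608] tool x [-0.001  0.    -1.   ] jaw yaw deg -5.06 q [-0.03  0.16  1.8   0.    1.18  0.05] F [-0.1  0.4  0.6] Mo [-0.08  0.06  0.01] w 0.056
fence 2038 ((479.89044189453125, 162.43507385253906), (14.329946517944336, 59.74229049682617), 85.55542755126953) [0.47996944 0.16203142 0.03796733]
```

View pics/w3.png

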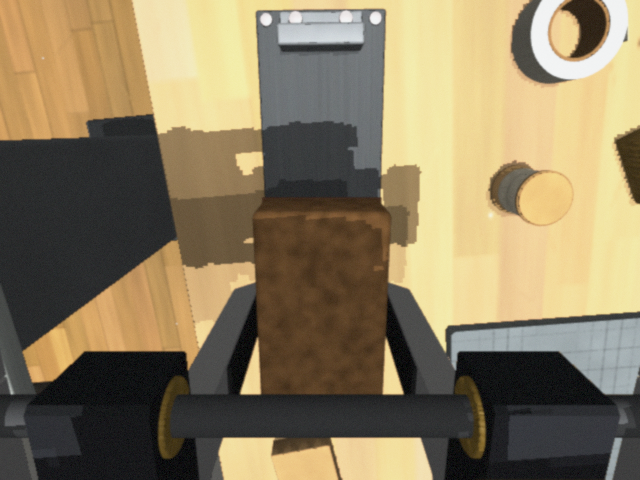

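The wrist view shows the fence at (320,35), the plate edges at x≈259 and 383, and the spool and tape off to the right. Next I fit the plate edges for axis and yaw.

Run:
```python
from h import *
p,d,K,E=load("w3.npz"); W=cloud(d,K,E)
g=cv2.cvtColor(p,cv2.COLOR_RGB2GRAY).astype(float)
L=[];Rr=[]
Wp=lambda u,v,z: (lambda r:(E[:3,3]+r*(z-E[2,3])/r[2]))(E[:3,:3]@np.array([(u-K[0,2])/K[0,0],(v-K[1,2])/K[1,1],1]))
for v in list(range(50,118,3)):
    gr=np.diff(cv2.GaussianBlur(p[v,:,0].astype(float)[None],(5,1),0)[0])
    l=245+np.argmin(gr[245:275])+.5; r=370+np.argmax(gr[370:400])+.5
    L.append(Wp(l,v,.010));Rr.append(Wp(r,v,.010))
L=np.array(L);Rr=np.array(Rr)
for q in(L,Rr,(L+Rr)/2):
    f=np.polyfit(q[:,1],q[:,0],1); res=q[:,0]-np.polyval(f,q[:,1]); print("slope deg yaw",90-np.degrees(np.arctan(f[0])),"x at y=.1:",np.polyval(f,.1),"at .1624",np.polyval(f,.1624),"rms",res.std())
# plate far edge at u~320
for u in(300,320,340):
    gc=np.diff(cv2.GaussianBlur(p[:,:,0],(1,5),0)[:,u].astype(float)); v=np.argmin(gc[0:20])+.5; print(v,Wp(u,v,.01))
e=np.array([np.cos(np.radians(85.5)),np.sin(np.radians(85.5))])
t=sel(W,.38,.56,.13,.2,.034,.042); s=t[:,:2]@e; print("fence along",np.percentile(s,[1,5,95,99]))
```

```text
slope deg yaw 85.58153144669988 x at y=.1: 0.42717948532908256 at .1624 0.4320011370760497 rms 0.00023300120306541958
slope deg yaw 85.38710532315528 x at y=.1: 0.5228818163237425 at .1624 0.5279165356868954 rms 0.0002174411262304429
slope deg yaw 85.48384475863159 x at y=.1: 0.47502317361375207 at .1624 0.4799518639305328 rms 0.00017705775518713176
9.5 [0.46685772 0.18498027 0.01      ]
8.5 [0.48145929 0.18433777 0.01      ]
8.5 [0.49599302 0.18304662 0.01      ]
fence along [0.19260391 0.19293519 0.20557383 0.2064418 ]
```

The fits agree: clamp yaw 85.5°, fence face at clamp x≈121 mm, centre line x=0.475 at y=0.1. I'll move over the gap and lower the block.

Call:
{"api": "jog_arm", "payload": {"rows": [0.0026,0.0273,0,0,0,0.56,0.6,0.0026,0.0273,0,0,0,0,0.6,0.0026,0.0272,0,0,0,0,0.6,0,0,-0.03,0,0,0,0.6,0,0,-0.03,0,0,0,0.6,0,0,-0.03,0,0,0,0.6,0,0,-0.01,0,0,0,0.6,0,0,0,0,0,0,0.6]}}

```text
time_s: 5.98
ee_pos: [0.4741, 0.1026, 0.0593]
eef_rot: [-1.363, 1.566, -3.013]
force: [-0.1, -0.7, 0.3]
grip_width: 0.0556
```

Run:
```python
from h import *
state()
p,d,K,E=snap("wrist","w4"); snap("side","s4")
cv2.imwrite("pics/s4c.png",cv2.resize(cv2.imread("pics/s4.png")[200:310,180:340],None,fx=4,fy=4))
```

```text
t 5.98 tcp [0.4741 0.1026 0.0593] tool x [-0.005 -0.001 -1.   ] jaw yaw deg -4.51 q [0.14 0.34 1.84 0.   0.96 0.22] F [-0.1 -0.7  0.3] Mo [-0.11  0.07 -0.02] w 0.0556
```

View pics/w4.png

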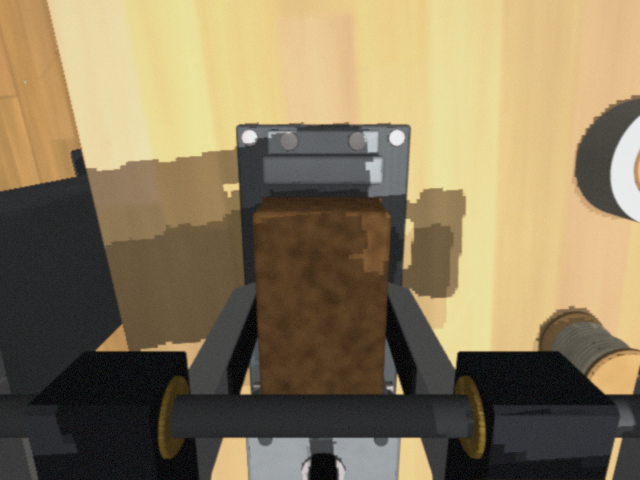

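View pics/s4c.png

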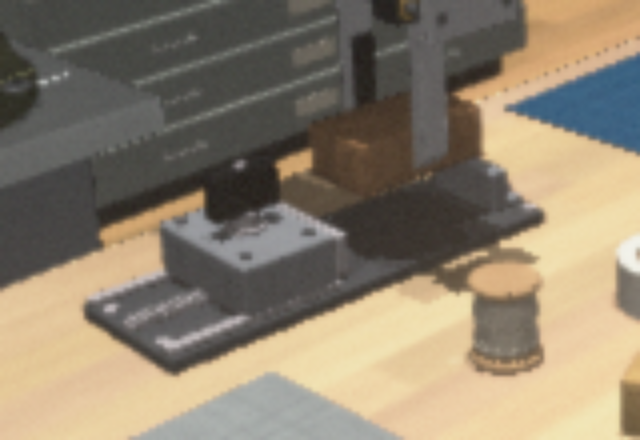

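The block hangs lined up over the bed, short of the fence (fence edge at row 183, block edge at row 200). I'll check the gap numerically.

Run:
```python
from h import *
p,d,K,E=load("w4.npz"); W=cloud(d,K,E)
e=np.array([np.cos(np.radians(85.5)),np.sin(np.radians(85.5))]);n=np.array([e[1],-e[0]])
w=W[185:395,245:395].reshape(-1,3); w=w[~np.isnan(w[:,0])]
t=w[abs(w[:,2]-.084)<.004]; s=t[:,:2]@e; c=t[:,:2]@n
print("top z",np.median(t[:,2]),"s",np.percentile(s,[.5,99.5]),"c",np.percentile(c,[.5,99.5]),"yaw",rect(t[:,:2]))
print("centreline c",np.array([.47502,.1])@n)
t=sel(W,.38,.56,.13,.2,.034,.042); s=t[:,:2]@e; print("fence",np.percentile(s,[1,5,95,99]))
# jaw from here
t=sel(W,.40,.55,.0,.09,.034,.042); s=t[:,:2]@e;print("jaw",len(t),np.percentile(s,[1,5,50,95,99]) if len(t) else '')
t=sel(W,.40,.55,-.05,.09,.044,.048); s=t[:,:2]@e;print("carr",len(t),np.percentile(s,[1,5,50,95,99]) if len(t) else '')
```

```text
top z 0.08405163436517371 s [0.10654793 0.18842301] c [0.43743474 0.4931981 ] yaw ((474.650390625, 110.15743255615234), (83.31986236572266, 63.10906982421875), 85.55742645263672)
centreline c 0.4657097622971259
fence [0.19330281 0.19387981 0.20604912 0.20672857]
jaw 29 [0.07119712 0.07127656 0.07197832 0.07250261 0.07276057]
carr 5220 [0.01930158 0.02086157 0.03607336 0.04766308 0.04891982]
```

Call:
{"api": "jog_arm", "payload": {"rows": [0,0,-0.015,0,0,0,0.6,0,0,-0.012,0,0,0,0.6,0,0,-0.008,0,0,0,0.6,0,0,-0.003,0,0,0,0.6,0,0,0,0,0,0,0.6,0,0,0,0,0,0,0.6]}}

```text
time_s: 6.58
ee_pos: [0.476, 0.1023, 0.0243]
eef_rot: [1.786, 1.57, 0.135]
force: [0.4, 0.6, 0.9]
grip_width: 0.0556
```

Call:
{"api": "jog_arm", "payload": {"rows": [0,0,-0.001,0,0,0,0.6,0,0,-0.001,0,0,0,0.6,0,0,0,0,0,0,0.6,0,0,0,0,0,0,0.6]}}

```text
time_s: 6.92
ee_pos: [0.4755, 0.1022, 0.0216]
eef_rot: [1.799, 1.571, 0.148]
force: [-0.6, 0.7, -0.4]
grip_width: 0.0557
```

Call:
{"api": "jog_arm", "payload": {"rows": [0,0,-0.001,0,0,0,0.6,0,0,-0.001,0,0,0,0.6,0,0,-0.0005,0,0,0,0.6,0,0,0,0,0,0,0.6,0,0,0,0,0,0,0.6]}}

```text
time_s: 7.33
ee_pos: [0.4754, 0.1022, 0.019]
eef_rot: [-1.382, 1.571, -3.033]
force: [-1.0, -0.1, 2.1]
grip_width: 0.0559
```

Run:
```python
from h import *
state()
p,d,K,E=snap("wrist","w5"); W=cloud(d,K,E)
w=W[205:395,255:385].reshape(-1,3); w=w[w[:,2]>.03]; print(np.median(w[:,2]))
```

```text
t 7.33 tcp [0.4754 0.1022 0.019 ] tool x [-0. -0. -1.] jaw yaw deg -4.62 q [0.14 0.41 1.86 0.   0.87 0.22] F [-1.  -0.1  2.1] Mo [-0.09  0.34  0.03] w 0.0559
0.04371368375234291
```

The underside has reached the bed (about 2 N, block top at 43.7 mm). I'll release it and lift straight up.

Call:
{"api": "jog_arm", "payload": {"rows": [0,0,0,0,0,0,0.4,0,0,0,0,0,0,0.25,0,0,0,0,0,0,0.2,0,0,0,0,0,0,0.2,0,0,0.02,0,0,0,0.2,0,0,0.03,0,0,0,0.2,0,0,0.03,0,0,0,0.2,0,0,0.03,0,0,0,0.2]}}

```text
time_s: 8.05
ee_pos: [0.4752, 0.1021, 0.1302]
eef_rot: [-1.342, 1.57, -2.994]
force: [0.0, 1.2, -0.3]
grip_width: 0.0751
```

Call:
{"api": "jog_arm", "payload": {"rows": [0,-0.03,0.03,0,0,0,0.2,-0.003,-0.03,0.03,0,0,0,0.2,-0.003,-0.03,0.01,0,0,0,0.2,-0.003,-0.03,0,0,0,0,0.2,-0.003,-0.03,0,0,0,0,0.2,0,-0.03,0,0,0,0,0.2,0,0,0,0,0,0,0.2,0,0,0,0,0,0,0.2]}}

```text
time_s: 8.72
ee_pos: [0.4633, -0.0776, 0.1977]
eef_rot: [-2.208, 1.571, 2.421]
force: [-0.3, 0.5, -0.0]
grip_width: 0.0753
```

```bash
cat >> h.py <<'E'
EE=np.array([np.cos(np.radians(85.5)),np.sin(np.radians(85.5))]);NN=np.array([EE[1],-EE[0]])
S0=.0715; C0=.4657
E
python3 - <<'E'
from h import *
state()
p,d,K,E=snap("wrist","w6"); W=cloud(d,K,E)
def rep(nm,t):
    s=t[:,:2]@EE-S0; c=t[:,:2]@NN-C0; print(nm,len(t),"s",np.percentile(s,[1,50,99]).round(4),"c",np.percentile(c,[1,50,99]).round(4),"z",np.median(t[:,2]).round(4),rect(t[:,:2]))
rep("block",sel(W,.40,.55,.045,.148,.041,.046))
rep("fence",sel(W,.38,.56,.15,.2,.035,.041))
rep("jaw",sel(W,.38,.56,.0,.05,.037,.0415))
rep("knob",sel(W,.40,.53,-.06,.03,.080,.095))
rep("carr",sel(W,.40,.53,-.06,.06,.0445,.0475))
E
```

```text
t 8.72 tcp [ 0.4633 -0.0776  0.1977] tool x [-0.  0. -1.] jaw yaw deg -4.76 q [-0.24  0.13  1.75  0.    1.27 -0.16] F [-0.3  0.5 -0. ] Mo [-0.1   0.03  0.03] w 0.0753
block 3999 s [0.022  0.0403 0.0581] c [-0.0259  0.0011  0.0278] z 0.0437 ((473.9459228515625, 74.56986999511719), (37.47929763793945, 54.809967041015625), 85.72855377197266)Traceback (most recent call last):
  File "<stdin>", line 7, in <module>
  File "<stdin>", line 5, in rep
    return _quantile_unchecked(
        a, q, axis, out, overwrite_input, method, keepdims, weights)
    return _ureduce(a,
                    func=_quantile_ureduce_func,
    ...<5 lines>...
                    overwrite_input=overwrite_input,
                    method=method)
    r = func(a, **kwargs)
    result = _quantile(arr,
                       quantiles=q,
    ...<2 lines>...
                       out=out,
                       weights=wgt)
    slices_having_nans = np.isnan(arr[-1, ...])
                                  ~~~^^^^^^^^^
IndexError: index -1 is out of bounds for axis 0 with size 0
```

View pics/w6.png

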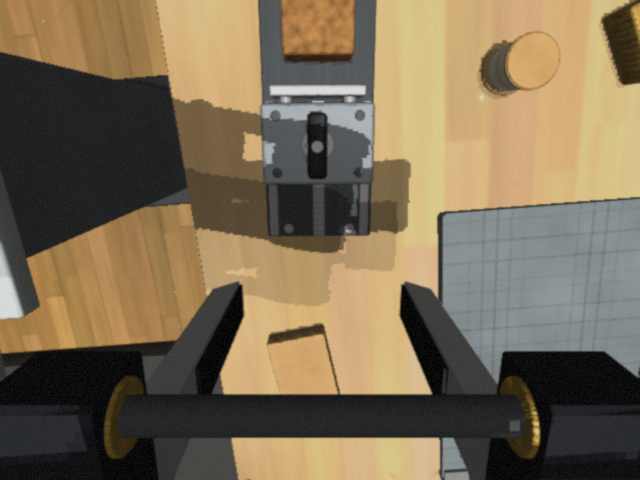

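The wrist view shows the block on the bed at (318,25), a clear gap to the jaw (row 90), and the knob at (317,146) with its bar along the clamp axis. Next I measure the rest.

Run:
```python
from h import *
p,d,K,E=load("w6.npz"); W=cloud(d,K,E)
def rep(nm,t):
    if len(t)<5: print(nm,len(t)); return
    s=t[:,:2]@EE-S0; c=t[:,:2]@NN-C0; print(nm,len(t),"s",np.percentile(s,[1,50,99]).round(4),"c",np.percentile(c,[1,50,99]).round(4),"z",np.median(t[:,2]).round(4),rect(t[:,:2]))
rep("jaw",sel(W,.38,.56,.0,.05,.037,.0425))
rep("knob",sel(W,.40,.53,-.06,.04,.080,.095))
rep("carr",sel(W,.40,.53,-.06,.06,.0445,.0485))
```

```text
jaw 1059 s [-0.0073 -0.0035  0.0003] c [-0.0369  0.0001  0.037 ] z 0.0401 ((462.88104248046875, 28.788022994995117), (88.08124542236328, 29.29324722290039), 11.507369041442871)
knob 1265 s [-0.0666 -0.0436 -0.0223] c [-0.0064  0.0003  0.0073] z 0.086 ((466.66766357421875, -9.675600051879883), (44.68052673339844, 13.948195457458496), 85.38545227050781)
carr 7320 s [-0.0754 -0.0427 -0.0135] c [-0.0431  0.0016  0.0438] z 0.0462 ((468.1842346191406, 10.061294555664062), (103.45354461669922, 89.29761505126953), 85.56190490722656)
```

The jaw face is at clamp x≈0 and the gap is about 120 mm, so closing takes about 24.5 mm ≈ 2.0 rad. The knob is at (0.4667, -0.010) with its bar at 85.4°. The first move takes the fingers down astride the bar.

Call:
{"api": "jog_arm", "payload": {"rows": [0.001,0.025,-0.02,0,0,0.2,0.3,0.001,0.025,-0.02,0,0,0,0.3,0.0014,0.0171,-0.02,0,0,0,0.3,0,0,-0.025,0,0,0,0.3,0,0,-0.025,0,0,0,0.4,0,0,-0.02,0,0,0,0.5,0,0,-0.01,0,0,0,0.5,0,0,0,0,0,0,0.5]}}

```text
time_s: 9.43
ee_pos: [0.4659, -0.0086, 0.0561]
eef_rot: [-1.619, 1.567, 3.018]
force: [0.0, -0.0, -0.7]
grip_width: 0.0473
```

Call:
{"api": "jog_arm", "payload": {"rows": [0,0,-0.001,0,0,0,0.6,0,0,0,0,0,0,0.6]}}

```text
time_s: 9.6
ee_pos: [0.4676, -0.0093, 0.0578]
eef_rot: [1.554, 1.569, -0.094]
force: [1.1, -0.1, 0.2]
grip_width: 0.0393
```

Run:
```python
from h import *
state()
p,d,K,E=snap("wrist","w7"); snap("side","s7"); 
cv2.imwrite("pics/s7c.png",cv2.resize(cv2.imread("pics/s7.png")[200:310,180:340],None,fx=4,fy=4))
W=cloud(d,K,E)
w=W.reshape(-1,3)
t=sel(W,.38,.56,.0,.06,.037,.0425); print(len(t),np.percentile(t[:,:2]@EE-S0,[1,50,99]))
```

```text
t 9.6 tcp [ 0.4676 -0.0093  0.0578] tool x [ 0.002 -0.    -1.   ] jaw yaw deg -4.39 q [-0.1   0.31  1.89  0.    0.94 -0.02] F [ 1.1 -0.1  0.2] Mo [-0.02  0.03 -0.03] w 0.0393
3054 [-0.01295335 -0.00349954  0.02239663]
```

View pics/w7.png

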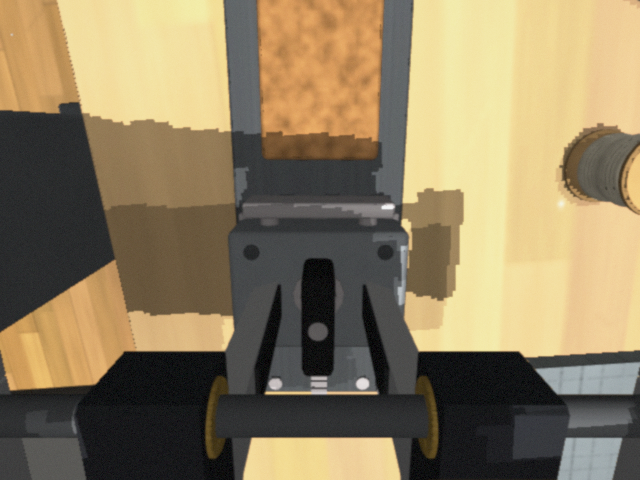

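View pics/s7c.png

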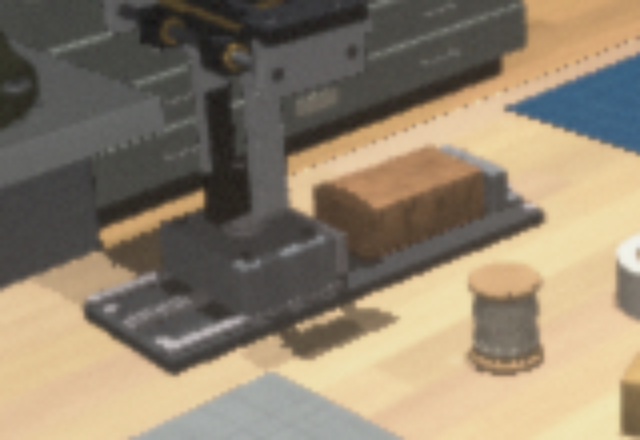

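The fingers stand either side of the bar at (318,315). I'll check the bar centre against the TCP at close range, then pinch.

Run:
```python
from h import *
p,d,K,E=load("w7.npz"); W=cloud(d,K,E)
w=W[240:390,300:336].reshape(-1,3); t=w[(w[:,2]>.083)&(w[:,2]<.092)]; print(len(t),rect(t[:,:2]),np.median(t[:,2]))
print("tcp s",np.array([.4672,-.0093])@EE-S0, "knob s",np.percentile(t[:,:2]@EE-S0,[1,99]))
w=W[0:165,262:380].reshape(-1,3); t=w[abs(w[:,2]-.0435)<.003]; s=t[:,:2]@EE-S0; print("block near",np.percentile(s,[.5,1]))
w=W[195:225,240:400].reshape(-1,3); t=w[abs(w[:,2]-.040)<.002]; s=t[:,:2]@EE-S0; print("jaw",np.percentile(s,[1,99]))
```

```text
3257 ((466.4962158203125, -9.586170196533203), (46.410953521728516, 13.995759010314941), 85.13697814941406) 0.0860188782270643
tcp s -0.044115241679668904 knob s [-0.06588992 -0.02187015]
block near [0.02197194 0.02245002]
jaw [-0.00743784  0.00069383]
```

Call:
{"api": "jog_arm", "payload": {"rows": [-0.0003,-0.0005,0,0,0,0,0.8,0,0,0,0,0,0,0.95,0,0,0,0,0,0,1.0,0,0,0,0,0,0,1.0,0,0,0,0,0,0,1.0,0,0,0,0,0,0,1.0], "squeeze": 50}}

```text
time_s: 10.2
ee_pos: [0.4659, -0.0101, 0.057]
eef_rot: [-1.571, 1.569, 3.064]
force: [-7.8, -0.3, 8.3]
grip_width: 0.0138
```

Run:
```python
from h import *
state()
```

```text
t 10.2 tcp [ 0.4659 -0.0101  0.057 ] tool x [-0.002  0.    -1.   ] jaw yaw deg -4.43 q [-0.1   0.31  1.9  -0.    0.94 -0.02] F [-7.8 -0.3  8.3] Mo [-0.1   1.42 -0.18] w 0.0138
```

Call:
{"api": "jog_arm", "payload": {"rows": [0.0001,0.00125,0,0,0,-6,1.0,0.0001,0.00125,0,0,0,-6,1.0,0.0001,0.00125,0,0,0,-6,1.0,0.0001,0.00125,0,0,0,-6,1.0]}}

```text
time_s: 10.53
ee_pos: [0.4666, -0.0052, 0.057]
eef_rot: [-0.779, 1.57, -2.851]
force: [-4.7, -1.6, 5.8]
grip_width: 0.0139
```

Run:
```python
from h import *
state()
```

```text
t 10.53 tcp [ 0.4666 -0.0052  0.057 ] tool x [-0.001 -0.    -1.   ] jaw yaw deg -28.69 q [-0.09  0.31  1.9  -0.    0.94  0.41] F [-4.7 -1.6  5.8] Mo [-0.35  1.08  0.25] w 0.0139
```

The knob follows, with width steady at 13.9 mm and Mz +0.25 N m. I'll continue this grasp to about 1.2 rad.

Call:
{"api": "jog_arm", "payload": {"rows": [0.0001,0.00125,0,0,0,-6,1.0,0.0001,0.00125,0,0,0,-6,1.0,0.0001,0.00125,0,0,0,-6,1.0,0.0001,0.00125,0,0,0,-6,1.0,0.0001,0.00125,0,0,0,-6,1.0,0.0001,0.00125,0,0,0,-6,1.0,0.0001,0.00125,0,0,0,-6,1.0,0,0,0,0,0,0,1.0]}}

```text
time_s: 11.2
ee_pos: [0.4675, 0.0034, 0.057]
eef_rot: [0.45, 1.57, -2.357]
force: [-3.9, -2.8, 5.5]
grip_width: 0.0139
```

Run:
```python
from h import *
state()
p,d,K,E=snap("scene","sc8"); W=cloud(d,K,E)
cv2.imwrite("pics/sc8c.png",cv2.resize(cv2.imread("pics/sc8.png")[200:320,200:330],None,fx=5,fy=5))
snap("wrist","w8")
```

```text
t 11.2 tcp [0.4675 0.0034 0.057 ] tool x [-0.001 -0.001 -1.   ] jaw yaw deg -70.79 q [-0.07  0.31  1.89 -0.    0.94  1.17] F [-3.9 -2.8  5.5] Mo [-0.42  0.9  -0.23] w 0.0139
```

View pics/w8.png

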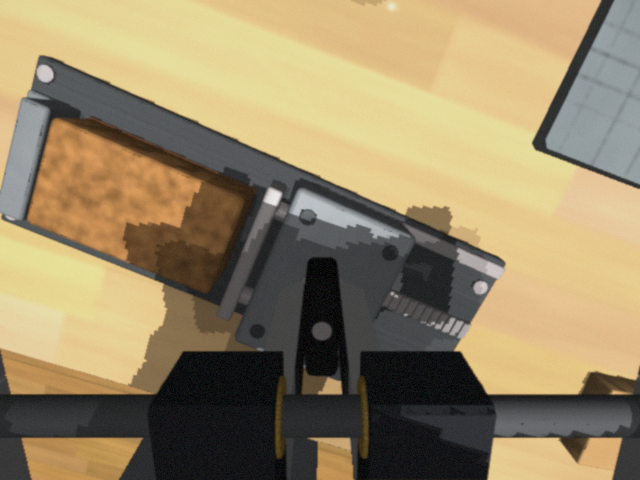

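View pics/sc8c.png

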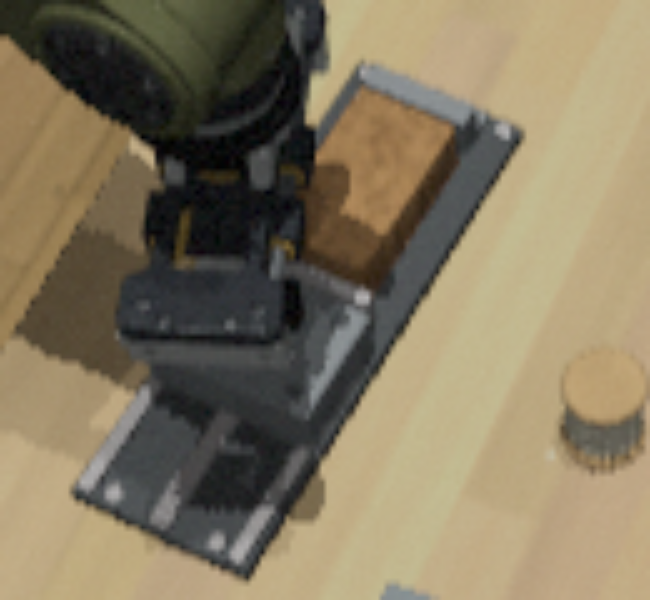

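The wrist view shows carriage, jaw (255,250), block (150,200) and fence (25,160). The jaw is now close to the block, and the block is not yet against the fence. I'll let go and regrip at this yaw.

Call:
{"api": "jog_arm", "payload": {"rows": [0,0,0,0,0,0,0.75,0,0,0,0,0,0,0.7,0,0,0,0,0,0,0.7,0,0,0,0,0,0,0.7]}}

```text
time_s: 11.63
ee_pos: [0.4677, 0.0037, 0.0567]
eef_rot: [-1.665, 1.571, 1.819]
force: [0.3, 0.2, -0.7]
grip_width: 0.028
```

```bash
cat >> h.py <<'E'
def gaps(tag):
    p,d,K,E=load(tag+".npz"); W=cloud(d,K,E); w=W.reshape(-1,3); w=w[~np.isnan(w[:,0])]
    s=w[:,:2]@EE-S0; c=w[:,:2]@NN-C0; z=w[:,2]
    def q(nm,m,pc):
        print(nm,m.sum(),np.percentile(s[m],pc).round(4) if m.sum()>20 else '')
    q("fence",(abs(z-.038)<.0025)&(abs(c)<.028)&(s>.112)&(s<.15),[1,2,5])
    m=(abs(z-.0435)<.0018)&(abs(c)<.024)&(s>.0)&(s<.125); q("block all",m,[1,2,98,99])
    q("jaw",(abs(z-.040)<.0015)&(abs(abs(c)-.033)<.004)&(s>-.01)&(s<.04),[1,2,50,98,99])
    q("carr",(abs(z-.0462)<.002)&(abs(c)<.04)&(s>-.1)&(s<.02),[1,2,98,99])
E
python3 - <<'E'
from h import *
state()
p,d,K,E=snap("wrist","w9"); W=cloud(d,K,E)
w=W[240:390,290:350].reshape(-1,3); t=w[(w[:,2]>.083)&(w[:,2]<.092)]; print(len(t),rect(t[:,:2]))
gaps("w7");gaps("w9")
E
```

```text
t 11.63 tcp [0.4677 0.0037 0.0567] tool x [-0.  0. -1.] jaw yaw deg -70.39 q [-0.07  0.31  1.89  0.    0.94  1.16] F [ 0.3  0.2 -0.7] Mo [-0.01  0.14 -0.07] w 0.028
3275 ((468.0173034667969, 3.9326486587524414), (45.910648345947266, 13.707645416259766), 19.011798858642578)
fence 0 
block all 16903 [0.0225 0.0234 0.0875 0.088 ]
jaw 485 [-0.0073 -0.0072 -0.003   0.0004  0.0006]
carr 10417 [-0.0745 -0.0731 -0.0135 -0.0132]
fence 3538 [0.1206 0.1208 0.1211]
block all 18907 [0.0217 0.0227 0.1139 0.1147]
jaw 461 [0.0064 0.0065 0.0103 0.0141 0.0142]
carr 10171 [-0.0614 -0.0607  0.      0.0004]
```

The remaining travel is about 10.5 mm (≈50° to contact, then ≈6° for 10 N). I'll regrip, turn -42°, then step carefully.

Call:
{"api": "jog_arm", "payload": {"rows": [0.0002,0.0003,0,0,0,0,0.95,0,0,0,0,0,0,1.0,0,0,0,0,0,0,1.0,0,0,0,0,0,0,1.0,0,0,0,0,0,0,1.0], "squeeze": 50}}

```text
time_s: 12.1
ee_pos: [0.4681, 0.0036, 0.0569]
eef_rot: [1.866, 1.57, -0.934]
force: [0.9, -5.3, 1.1]
grip_width: 0.0141
```

Run:
```python
from h import *
state()
```

```text
t 12.1 tcp [0.4681 0.0036 0.0569] tool x [ 0.    -0.001 -1.   ] jaw yaw deg -70.42 q [-0.07  0.31  1.89 -0.    0.94  1.16] F [ 0.9 -5.3  1.1] Mo [-1.14  0.02 -0.14] w 0.0141
```

Call:
{"api": "jog_arm", "payload": {"rows": [0.0001,0.00125,0,0,0,-6,1.0,0.0001,0.00125,0,0,0,-6,1.0,0.0001,0.00125,0,0,0,-6,1.0,0.0001,0.00125,0,0,0,-6,1.0,0.0001,0.00125,0,0,0,-6,1.0,0.0001,0.00125,0,0,0,-6,1.0]}}

```text
time_s: 12.6
ee_pos: [0.4686, 0.0105, 0.0569]
eef_rot: [1.987, 1.569, -1.446]
force: [1.5, -13.9, 1.3]
grip_width: 0.0137
```

Run:
```python
from h import *
state()
snap("wrist","w10"); gaps("w10"); state()
```

```text
t 12.6 tcp [0.4686 0.0105 0.0569] tool x [ 0.    -0.002 -1.   ] jaw yaw deg -106.69 q [-0.05  0.31  1.89 -0.    0.94  1.81] F [  1.5 -13.9   1.3] Mo [-2.55  0.21  0.13] w 0.0137
fence 2302 [0.1209 0.1212 0.1216]
block all 14635 [0.0203 0.0226 0.1141 0.1151]
jaw 235 [0.0136 0.0138 0.0173 0.0213 0.0214]
carr 9370 [-0.0546 -0.0543  0.0068  0.0073]
t 12.65 tcp [0.4687 0.0106 0.0569] tool x [ 0.    -0.002 -1.   ] jaw yaw deg -107.17 q [-0.05  0.31  1.89 -0.    0.94  1.82] F [  0.6 -11.2   1. ] Mo [-2.24  0.18 -0.04] w 0.0136
```

View pics/w10.png

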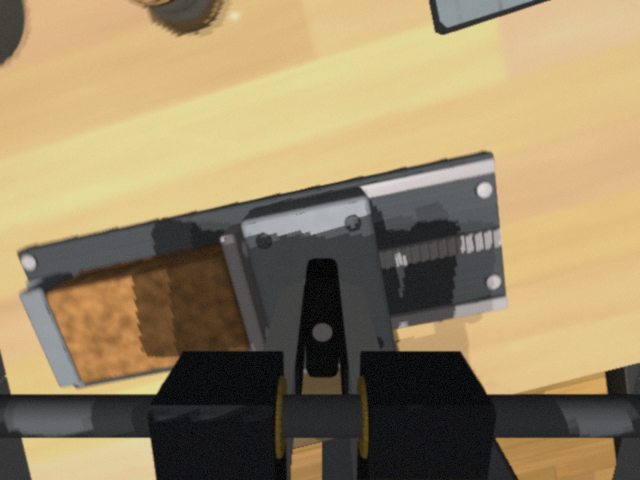

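The jaw is just reaching the block (both at about 21 mm) and the block is still about 3.5 mm short of the fence. I'll turn -12° more and measure again.

Call:
{"api": "jog_arm", "payload": {"rows": [0,0.0005,0,0,0,-3,1.0,0,0.0005,0,0,0,-3,1.0,0,0.0006,0,0,0,-3,1.0,0,0.0006,0,0,0,-2,1.0]}}

```text
time_s: 12.98
ee_pos: [0.4687, 0.0125, 0.0569]
eef_rot: [2.244, 1.569, -1.378]
force: [-0.2, -14.8, -0.1]
grip_width: 0.0136
```

Run:
```python
from h import *
state()
snap("wrist","w11"); gaps("w11"); state()
```

```text
t 12.98 tcp [0.4687 0.0125 0.0569] tool x [ 0.    -0.002 -1.   ] jaw yaw deg -117.56 q [-0.05  0.31  1.89 -0.    0.94  2.  ] F [ -0.2 -14.8  -0.1] Mo [-2.89  0.1   0.06] w 0.0136
fence 1081 [0.1218 0.1227 0.1233]
block all 10597 [0.0241 0.0248 0.1159 0.1171]
jaw 223 [0.0159 0.016  0.0194 0.0234 0.0234]
carr 9674 [-0.0524 -0.0521  0.0087  0.0093]
t 13.03 tcp [0.4687 0.0125 0.0569] tool x [ 0.    -0.002 -1.   ] jaw yaw deg -117.67 q [-0.05  0.31  1.89 -0.    0.94  2.01] F [  0.9 -13.1   0.6] Mo [-2.48 -0.01 -0.02] w 0.0141
```

View pics/w11.png

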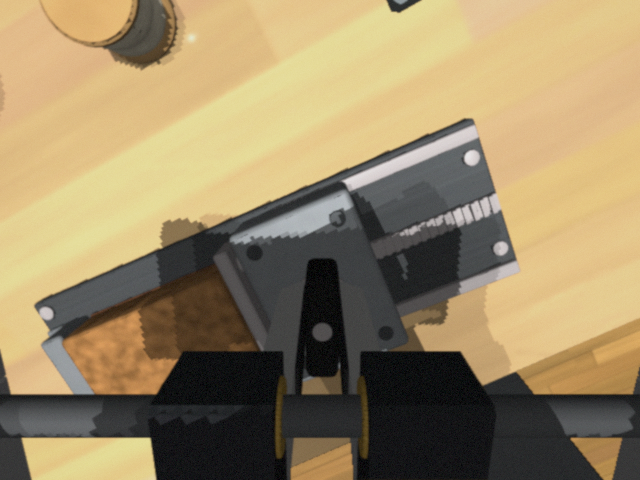

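The jaw face is at 23.4 mm, so about 1.5 mm remains to the fence. The jaw-to-carriage-edge distance (≈14.3 mm uncompressed) is my spring gauge. I'll go on in small steps.

Call:
{"api": "jog_arm", "payload": {"rows": [0,0.0004,0,0,0,-2,1.0,0,0.0004,0,0,0,-2,1.0,0,0,0,0,0,0,1.0]}}

```text
time_s: 13.28
ee_pos: [0.4687, 0.0133, 0.0569]
eef_rot: [2.309, 1.569, -1.383]
force: [0.6, -14.1, 0.6]
grip_width: 0.0136
```

Run:
```python
from h import *
state()
snap("wrist","w12"); gaps("w12")
```

```text
t 13.28 tcp [0.4687 0.0133 0.0569] tool x [ 0.    -0.002 -1.   ] jaw yaw deg -121.53 q [-0.05  0.31  1.89 -0.    0.94  2.07] F [  0.6 -14.1   0.6] Mo [-2.5   0.   -0.08] w 0.0136
fence 692 [0.1215 0.1227 0.124 ]
block all 8661 [0.0114 0.0255 0.1164 0.1177]
jaw 226 [0.0167 0.0169 0.0204 0.0245 0.0246]
carr 9800 [-0.0515 -0.0513  0.0095  0.0102]
```

Call:
{"api": "jog_arm", "payload": {"rows": [0,0.0004,0,0,0,-2,1.0,0,0.0002,0,0,0,-1,1.0,0,0,0,0,0,0,1.0]}}

```text
time_s: 13.58
ee_pos: [0.4687, 0.0139, 0.0569]
eef_rot: [2.396, 1.569, -1.347]
force: [0.9, -12.3, 0.3]
grip_width: 0.0137
```

Run:
```python
from h import *
state()
snap("wrist","w13"); gaps("w13"); snap("scene","sc13")
```

```text
t 13.58 tcp [0.4687 0.0139 0.0569] tool x [ 0.    -0.002 -1.   ] jaw yaw deg -124.47 q [-0.05  0.31  1.89 -0.    0.94  2.13] F [  0.9 -12.3   0.3] Mo [-2.58  0.08  0.04] w 0.0137
fence 548 [0.1217 0.1226 0.1245]
block all 7241 [0.0116 0.026  0.1163 0.1178]
jaw 221 [0.0172 0.0173 0.021  0.0249 0.0251]
carr 9886 [-0.051  -0.0506  0.0101  0.0107]
```

The spring is still barely compressed (jaw-to-carriage rear offset 68.1 → 67.9 mm) and contact is imminent. I'll go in 2° steps.

Call:
{"api": "jog_arm", "payload": {"rows": [0,0.0004,0,0,0,-2,1.0,0,0,0,0,0,0,1.0,0,0,0,0,0,0,1.0]}}

```text
time_s: 13.93
ee_pos: [0.4687, 0.0142, 0.0569]
eef_rot: [2.433, 1.569, -1.344]
force: [1.2, -14.1, 0.4]
grip_width: 0.0137
```

```bash
cat >> h.py <<'E'
def spring(tag):
    p,d,K,E=load(tag+".npz"); W=cloud(d,K,E); w=W.reshape(-1,3); w=w[~np.isnan(w[:,0])]
    s=w[:,:2]@EE-S0; c=w[:,:2]@NN-C0; z=w[:,2]
    j=s[(abs(z-.040)<.0015)&(abs(abs(c)-.033)<.004)&(s>-.01)&(s<.04)]; k=s[(abs(z-.0462)<.002)&(abs(c)<.04)&(s>-.1)&(s<.02)]
    ji=np.percentile(j,[2,50,98]);ki=np.percentile(k,[2,98])
    print(tag,"jaw",ji.round(4),"carr",ki.round(4),"j50-mean",((ji[0]+ji[2])/2-ki.mean()).round(5))
E
python3 - <<'E'
from h import *
state()
snap("wrist","w14");snap("wrist","w14b")
for t in("w9","w10","w11","w12","w13","w14","w14b"):spring(t)
E
```

```text
t 13.93 tcp [0.4687 0.0142 0.0569] tool x [ 0.    -0.002 -1.   ] jaw yaw deg -126.42 q [-0.05  0.31  1.89 -0.    0.94  2.16] F [  1.2 -14.1   0.4] Mo [-2.63  0.04 -0.07] w 0.0137
w9 jaw [0.0065 0.0103 0.0141] carr [-0.0607  0.    ] j50-mean 0.04066
w10 jaw [0.0138 0.0173 0.0213] carr [-0.0543  0.0068] j50-mean 0.04127
w11 jaw [0.016  0.0194 0.0234] carr [-0.0521  0.0087] j50-mean 0.04141
w12 jaw [0.0169 0.0204 0.0245] carr [-0.0513  0.0095] j50-mean 0.04156
w13 jaw [0.0173 0.021  0.0249] carr [-0.0506  0.0101] j50-mean 0.04133
w14 jaw [0.0173 0.021  0.0248] carr [-0.0503  0.0104] j50-mean 0.04098
w14b jaw [0.0173 0.0209 0.0251] carr [-0.0503  0.0104] j50-mean 0.04114
```

The jaw stopped between the last two readings while the carriage moved on 0.3 mm, so clamping has begun (roughly 3 N). I'll turn 2° more.

Call:
{"api": "jog_arm", "payload": {"rows": [0,0.0002,0,0,0,-1,1.0,0,0.0002,0,0,0,-1,1.0,0,0,0,0,0,0,1.0]}}

```text
time_s: 14.28
ee_pos: [0.4687, 0.0146, 0.0569]
eef_rot: [2.441, 1.569, -1.371]
force: [0.2, -13.8, 0.0]
grip_width: 0.0137
```

Run:
```python
from h import *
state()
snap("wrist","w15");snap("wrist","w15b")
for t in("w15","w15b"):spring(t)
```

```text
t 14.28 tcp [0.4687 0.0146 0.0569] tool x [ 0.    -0.002 -1.   ] jaw yaw deg -128.46 q [-0.05  0.31  1.89 -0.    0.94  2.2 ] F [  0.2 -13.8   0. ] Mo [-2.69  0.06  0.05] w 0.0137
w15 jaw [0.0174 0.0209 0.0249] carr [-0.0499  0.0107] j50-mean 0.04076
w15b jaw [0.0173 0.0208 0.0249] carr [-0.0498  0.0106] j50-mean 0.04072
```

Call:
{"api": "jog_arm", "payload": {"rows": [0,0.0002,0,0,0,-1,1.0,0,0.0002,0,0,0,-1,1.0,0,0,0,0,0,0,1.0]}}

```text
time_s: 14.63
ee_pos: [0.4687, 0.015, 0.0569]
eef_rot: [2.485, 1.568, -1.363]
force: [1.8, -13.9, -0.0]
grip_width: 0.0138
```

Run:
```python
from h import *
state()
snap("wrist","w16");snap("wrist","w16b")
for t in("w16","w16b"):spring(t)
```

```text
t 14.63 tcp [0.4687 0.015  0.0569] tool x [ 0.    -0.002 -1.   ] jaw yaw deg -130.46 q [-0.04  0.31  1.89 -0.    0.94  2.23] F [  1.8 -13.9  -0. ] Mo [-2.74  0.02  0.12] w 0.0138
w16 jaw [0.0174 0.0205 0.0251] carr [-0.0494  0.011 ] j50-mean 0.04048
w16b jaw [0.0174 0.0205 0.025 ] carr [-0.0495  0.011 ] j50-mean 0.04041
```

The spring gauge fell from 41.4 to 40.45 mm (≈0.95 mm ≈ 7.6 N). By angle since contact (≈6°) the force is ≈10 N. Both are inside the window, so I'll let go and lift away.

Call:
{"api": "jog_arm", "payload": {"rows": [0,0,0,0,0,0,0.85,0,0,0,0,0,0,0.7,0,0,0,0,0,0,0.7,0,0,0,0,0,0,0.7,0,0,0,0,0,0,0.7]}}

```text
time_s: 15.15
ee_pos: [0.4683, 0.0164, 0.0567]
eef_rot: [0.326, 1.57, 2.763]
force: [0.1, 0.7, 0.1]
grip_width: 0.0278
```

Run:
```python
from h import *
state()
p,d,K,E=snap("wrist","w17");snap("wrist","w17b")
for t in("w17","w17b"):spring(t)
W=cloud(d,K,E)
w=W[240:390,285:355].reshape(-1,3); t=w[(w[:,2]>.083)&(w[:,2]<.092)]; print(len(t),rect(t[:,:2]))
```

```text
t 15.15 tcp [0.4683 0.0164 0.0567] tool x [-0.001  0.    -1.   ] jaw yaw deg -130.41 q [-0.04  0.31  1.89  0.    0.94  2.23] F [0.1 0.7 0.1] Mo [0.08 0.17 0.01] w 0.0278
w17 jaw [0.0174 0.0209 0.0249] carr [-0.0495  0.011 ] j50-mean 0.0404
w17b jaw [0.0173 0.021  0.025 ] carr [-0.0495  0.0109] j50-mean 0.0404
3411 ((471.7403564453125, 19.40552520751953), (22.952171325683594, 45.805763244628906), 49.598175048828125)
```

View pics/w17.png

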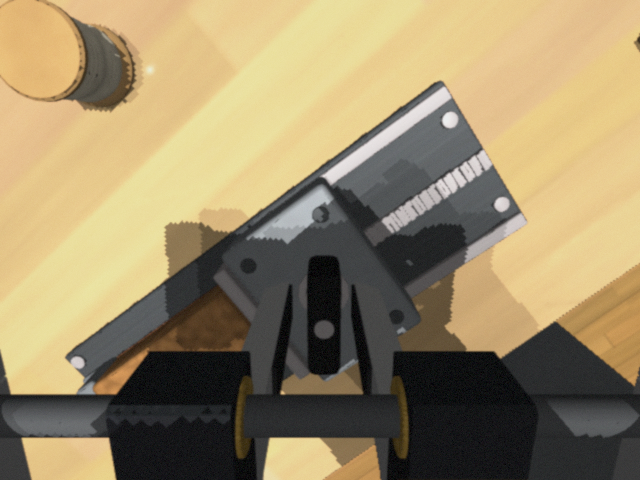

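Let go: the knob bar stays in the same direction (about 139.6°, perpendicular to the jaws) and compression still reads 1.0 mm. I'll lift clear and take a last look.

Call:
{"api": "jog_arm", "payload": {"rows": [0,0,0.015,0,0,0,0.6,0,0,0.025,0,0,0,0.6,0,0,0.03,0,0,0,0.6,0,0,0.03,0,0,0,0.6,0,-0.03,0.03,0,0,6,0.6,0,-0.035,0.01,0,0,7,0.6,0,-0.035,0,0,0,7,0.6,0,-0.03,0,0,0,7,0.6]}}

```text
time_s: 15.92
ee_pos: [0.4686, -0.1103, 0.1964]
eef_rot: [3.085, 1.569, -0.3]
force: [0.2, 0.7, -0.3]
grip_width: 0.0376
```

Call:
{"api": "jog_arm", "payload": {"rows": [0,-0.02,0,0,0,7,0.6,0,-0.01,0,0,0,7,0.6,0,0,0,0,0,7,0.6,0,0,0,0,0,7,0.6,0,0,0,0,0,7,0.6,0,0,0,0,0,7,0.6,0,0,0,0,0,7,0.6,0,0,0,0,0,7,0.6]}}

```text
time_s: 16.58
ee_pos: [0.4685, -0.1387, 0.1954]
eef_rot: [-1.253, 1.57, 2.623]
force: [1.0, -0.5, -0.8]
grip_width: 0.0373
```

Call:
{"api": "jog_arm", "payload": {"rows": [0,0,0,0,0,7,0.6,0,0,0,0,0,7,0.6,0,0,0,0,0,7,0.6,0,0,0,0,0,7,0.6,0,0,0,0,0,7,0.6,0,0,0,0,0,7,0.6,0,0,0,0,0,0,0.6]}}

```text
time_s: 17.17
ee_pos: [0.4685, -0.1387, 0.1954]
eef_rot: [-1.933, 1.57, 2.676]
force: [-0.1, 0.7, 0.4]
grip_width: 0.0374
```

Run:
```python
from h import *
state()
snap("wrist","w18"); gaps("w18"); spring("w18")
p,d,K,E=load("w18.npz"); W=cloud(d,K,E)
t=sel(W,.40,.55,.085,.2,.0418,.0455); print(len(t),rect(t[:,:2]))
snap("scene","sc18"); 
a=load("scene0.npz");b=load("sc18.npz")
cv2.imwrite("pics/sc18c.png",cv2.resize(cv2.imread("pics/sc18.png")[120:420,170:530],None,fx=2,fy=2))
df=cv2.absdiff(a[0],b[0]).max(-1)>40; n,l,st,c=cv2.connectedComponentsWithStats(df.astype(np.uint8)); print(st[1:][st[1:,4]>25])
```

```text
t 17.17 tcp [ 0.4685 -0.1387  0.1954] tool x [-0.001  0.    -1.   ] jaw yaw deg -5.94 q [-0.36  0.17  1.7   0.    1.27 -0.26] F [-0.1  0.7  0.4] Mo [-0.03 -0.   -0.03] w 0.0374
fence 0 
block all 0 
jaw 0 
carr 5632 [-0.0498 -0.0494 -0.0042 -0.0036]Traceback (most recent call last):
  File "<stdin>", line 3, in <module>
  File "h.py", line 37, in spring
    ji=np.percentile(j,[2,50,98]);ki=np.percentile(k,[2,98])
    return _quantile_unchecked(
        a, q, axis, out, overwrite_input, method, keepdims, weights)
    return _ureduce(a,
                    func=_quantile_ureduce_func,
    ...<5 lines>...
                    overwrite_input=overwrite_input,
                    method=method)
    r = func(a, **kwargs)
    result = _quantile(arr,
                       quantiles=q,
    ...<2 lines>...
                       out=out,
                       weights=wgt)
    slices_having_nans = np.isnan(arr[-1, ...])
                                  ~~~^^^^^^^^^
IndexError: index -1 is out of bounds for axis 0 with size 0
```

View pics/w18.png

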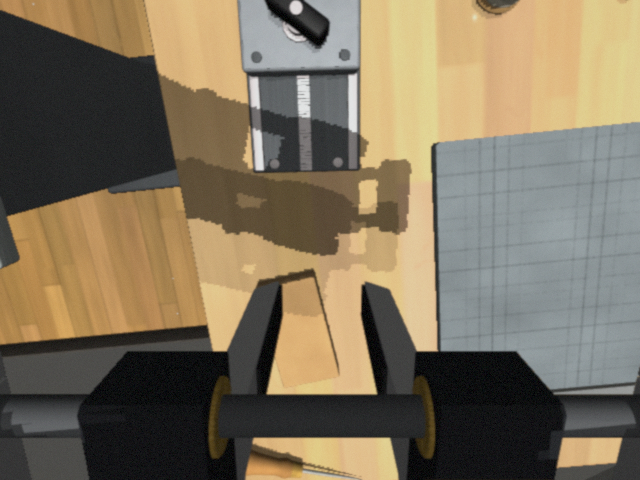

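The view shows only the knob at (300,15), so the hand is too far back. I'll move forward 0.12 m and up a little.

Call:
{"api": "jog_arm", "payload": {"rows": [0,0.03,0.01,0,0,0.5,0.6,0,0.03,0.01,0,0,0.5,0.6,0,0.03,0.01,0,0,0.5,0.6,0,0.03,0.01,0,0,0,0.6,0,0,0,0,0,0,0.6,0,0,0,0,0,0,0.6]}}

```text
time_s: 17.72
ee_pos: [0.4687, -0.0179, 0.2359]
eef_rot: [1.466, 1.57, -0.19]
force: [0.0, -0.2, -0.7]
grip_width: 0.0377
```

Run:
```python
from h import *
state()
snap("wrist","w19"); snap("scene","sc19"); gaps("w19")
cv2.imwrite("pics/sc19c.png",cv2.resize(cv2.imread("pics/sc19.png")[120:420,170:530],None,fx=2,fy=2))
p,d,K,E=load("w19.npz"); W=cloud(d,K,E)
t=sel(W,.40,.55,.065,.2,.0418,.0455); s=t[:,:2]@EE-S0; c=t[:,:2]@NN-C0
print(rect(t[:,:2]), np.percentile(s,[1,99]),np.percentile(c,[1,99]),np.median(t[:,2]))
a=load("scene0.npz");b=load("sc19.npz")
df=cv2.absdiff(a[0],b[0]).max(-1)>40; n,l,st,c=cv2.connectedComponentsWithStats(df.astype(np.uint8)); print(st[1:][st[1:,4]>25])
spring("w19")
```

```text
t 17.72 tcp [ 0.4687 -0.0179  0.2359] tool x [ 0.001 -0.    -1.   ] jaw yaw deg -4.87 q [-0.12  0.09  1.7  -0.    1.35 -0.03] F [ 0.  -0.2 -0.7] Mo [-0.06  0.07 -0.01] w 0.0377
fence 762 [0.1218 0.122  0.1223]
block all 6650 [0.0085 0.0131 0.1188 0.1197]
jaw 152 [0.0157 0.018  0.0215 0.0254 0.0254]
carr 4720 [-0.0492 -0.0485  0.0123  0.0126]
((476.6335754394531, 109.19975280761719), (91.94617462158203, 54.85919189453125), 85.5184097290039) [0.03123018 0.11966366] [-0.02583453  0.02770999] 0.04374330646916788
[[    0     0    97    55  3296]
 [   99     0    10    10    28]
 [  187     0    67    56  1531]
 [   53    11   227   225 19155]
 [   25    70    11    12    37]
 [    0    82    56   133  3238]
 [   52   129    25    27    94]
 [   47   148    43    28   316]
 [  321   159    37    26   855]
 [  123   182    42    59   979]
 [  131   207     6     9    27]
 [  256   217    36    37   742]
 [   41   223     7    13    45]
 [  110   228    12     8    56]
 [   90   234    22    16   172]
 [  200   235    76    54  1867]
 [   53   236    23    15   128]
 [  264   275    25    25   308]
 [  231   284    22    10    50]
 [  255   287     8     8    29]]
w19 jaw [0.018  0.0215 0.0254] carr [-0.0485  0.0123] j50-mean 0.0398
```

View pics/w19.png

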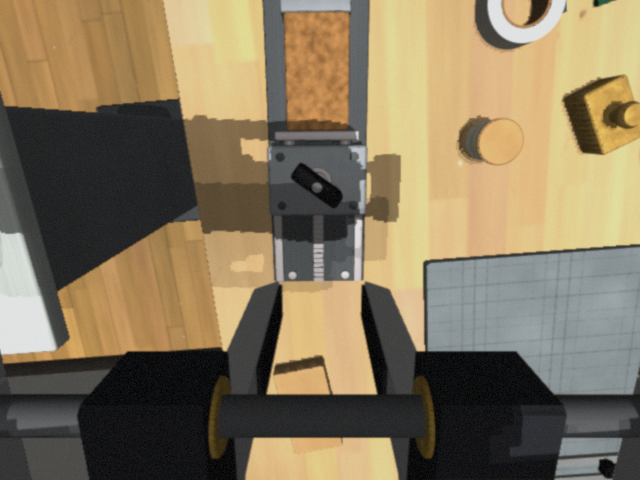

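View pics/sc19c.png

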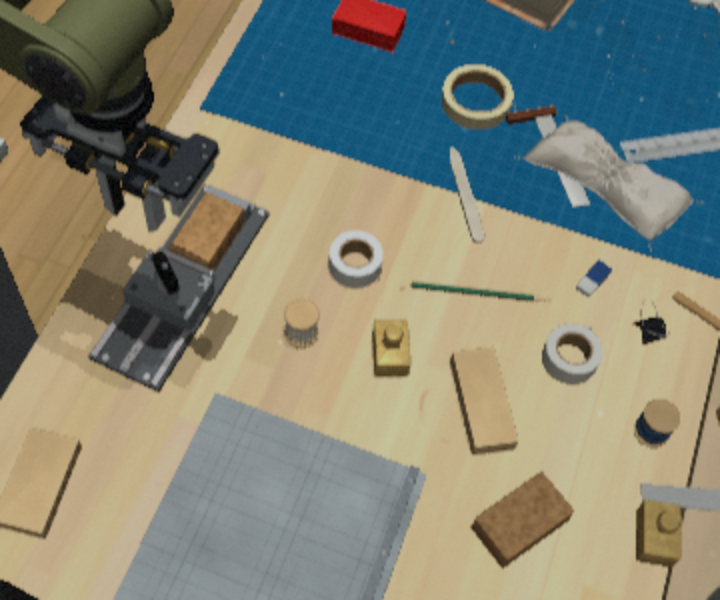

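The final views show the block snug between jaw and fence, the bystanders where they were, and the hand clear. I'll hand in.

Run:
```python
from h import *
spring("w6")
from station import ctrl
print(ctrl.hand_in())
```

```text
w6 jaw [-0.0073 -0.0036  0.0003] carr [-0.0748 -0.0142] j50-mean 0.041
the job is handed in; nothing more can be done
None
```

The cork sanding block is clamped lengthwise against the fence at an estimated 8–10.5 N, and the job is handed in at about 18 s of the 69 s. `hand_in()` gave no verdict, so whether it passed is not confirmed.

**What I did:** I took the brown block from the mat and turned it to the clamp axis. I laid it on the bed about 5 mm short of the fence and let go. I then turned the knob clockwise in two grasps of about 66° and 60°, following the carriage, let go and moved the hand clear.

**Last checks:**
- **Block pose:** it lies flat with its top at 43.7 mm, its yaw matches the clamp at 85.5°, and it is about 1 mm off the middle line. The visible end is about 2 mm from the measured fence face, which is within the camera error, and the jaw stopped advancing while the carriage moved on.
- **Jaw force:** this is estimated, not measured.
  - The spring compression reads 0.95–1.0 mm close up and about 1.2 mm from the higher view, so about 8 to 10 N.
  - The turn angle since contact gives about 10.5 N.
  - The wrist moment was too noisy to confirm either figure.
- **Bystanders and hand:** by eye, the spool, tape, brass weight, maple block and red block are where they were. Comparing the first and last scene pictures, the changes are where the block came from, at the clamp, the arm and its shadow, plus a patch beside the spool that I take to be shadow. The hand touches nothing.

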